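# Pop the print-head cartridge and trap it

## Robot

A 7-joint arm with a two-finger parallel gripper is mounted at the origin on the work surface. World frame = base frame: x ahead of the robot, y to its left, z up, the work surface at z = 0. Lengths are in m, angles in rad, forces in N, time in s.
With the tool pointing down it reaches from about 0.35 to 0.9 m from the base axis. Payload 7.2 kg.
Tool frame: the origin (TCP) lies at the centre of the arm's flange, where the gripper is bolted on; the fingertips stand 173 mm ahead of it and the grasp point (between the pads) lies robot.tcp_to_grasp ahead of it (robot.tcp_to_grasp is the distance from the TCP to the grasp point, in m); z points along the fingers, y is the line along which they close (so a half turn about z gives the same grasp; the last joint's range is limited). The gripper opens to 85 mm and grips with 20 to 120 N. Pads are 22 mm wide; open, the fingers measure 114 mm over their backs; the gripper's body (76 mm by 85 mm) begins 54 mm behind the grasp point. The pads swing forward as they close: fully open they stand 13 mm farther back than shut.
Start: joints at [1.074, 0.411, -0.013, 1.596, 0.006, 1.134, -0.082], TCP at [0.26, -0.568, 0.405] pointing down, gripper open.
Joint ranges: [-2.95, 2.95], [-0.29, 1.99], [-1.47, 1.44], [0.14, 2.54], [-1.03, 4.17], [0.13, 1.85], [-2.86, 2.86]. Speed limits (rad/s): [2.39, 2.39, 3.01, 3.01, 3.14, 3.14, 3.14].

## Interface

Orientations are given as a unit quaternion [x, y, z, w].
In Python, from rig import robot gives the robot as it stands. The module is installed in compiled form; this text tells all that it offers.
- The arm moves only by the tool arm_command, never from a script. Its argument "deltas" is a list of rows, each a list of 7 numbers: the shift along the tool's x, y, z scaled (see below), then the turn, a rotation vector about the tool's x, y, z scaled (see below), then the closure, from -1 (fully open) to 1 (shut). A call has exactly 8 rows; each row shifts and turns the commanded pose from where the row before left it, along the tool's axes as they then stand; what a row does not reach is not made up. The controller multiplies each number of a shift by 0.02 m and each number of a turn by pi rad. A row lasts 1/12 s, in which the tool goes at most 41.7 mm and 7.16 degrees, less where a joint would pass 70% of its speed; a pose out of reach is approached as far as the arm can. A call with a number of a shift or a turn outside -1 to 1 is refused whole. A call with a gripper value outside its range is refused whole. The fingers move at their own pace and stop on an object; "force" is the grip in N (left out, the last holds). Time passes only in rows, so rows that do not move let the fingers close, or fill a call up. It gives the time, the measured TCP pose, the force, the opening and the grip force at its end, in the units of the state.
- robot.observe(): the state, without advancing time (a new reading comes with each control period).
- robot.camera(name): name is "scene" or "top"; returns a dict with "img" (480x640x3 uint8, blue, green, red), "intrinsics" (3x3 intrinsics, pixels), "D" ([k1, k2, p1, p2, k3] as OpenCV has them; the pictures are not rectified), "view" (4x4, takes a point from world to camera coordinates). Camera axes: x right, y down, z forward; pixel columns grow to the right and rows downward; lengths in m; the calibration is good to about 2 mm. A picture is of the moment at which its call begins. There is no depth.
- robot.job_done(): hands the job in; it is judged then, once.
Trained networks look in a picture, given as the dict that the camera call returned (one of the last four; its "shot" number tells which), for a name from the list of things; names that differ only in an ending like _2 or _b are one class to them, and where a whole thing is asked for, a point or a joint stands for the part that bears it (a point fixed in the world has none). Each returns a list of dicts, best first, with "score" (0 to 1); they miss things now and then, are a little off and sometimes report something else, mostly with a low value. They report only what shows in the picture. A call takes as long as a camera call. They do not tell look-alikes from the thing itself.
- robot.look_for(picture, query): "point" ([column, row] in pixels, amid what is visible of it).
The state is a dict: "clock": time; "qpos": joint angles; "qd": joint speeds; "joint_torque": joint torques, N m; "tcp_pos": TCP position; "eef_rot": TCP orientation; "wrist_force": force on the tool from outside, world axes, zero at the start; "ft_torque": the same for the moment, N m; "width": opening from 0.0 (shut) to 1.0 (fully open); "finger_force": force on a finger pad.
Only numpy, scipy, OpenCV 4.12 (cv2) and the standard library are available. Lean on these libraries where they do the work, as an engineer would, in place of code of your own. Each camera call takes 0.05 s, during which the arm holds its last target. There are 200 camera calls.

## Task

Press the orange paddle of the spring dock all the way down with one finger of the gripper, so that the blue print-head cartridge pops out, and trap the cartridge with the other finger in the lane right in front of the dock before it slides away. Nothing is to be pinched or lifted, and the things standing around are to be left alone. Finish while holding it so: one finger still keeping the paddle down, the cartridge lying flat in the lane and stopped against the other finger.

Things in the scene. Friction and masses are not known exactly. Their poses are not given: they have to be found in the camera images.
- dock: Spring dock fixed to the table, its place and yaw vary: a straight lane along its x axis with a red spring housing (60 mm wide, 56 mm tall) at dock x = 68 to 109 mm. Origin at table height under the lane's centre line, at the parked cartridge's front face; z up, y towards the paddle. The cartridge pops towards -x, the side facing the robot.
- lane_stop (a point): Point on the lane's floor, on its centre line, at dock (-26, 0, 24) mm: where a finger traps the cartridge. The floor is 24 mm above the table, 43 mm wide, between walls 6 mm thick whose tops are 28 mm above the table here (34 mm beside the parked cartridge, dock x 0 to 68 mm).
- lane_end (a point): Open end of the lane on its centre line, at floor height, dock (-76, 0, 24) mm. A cartridge that is not stopped shoots down the lane in about 0.1 s and can drop off here. More than about 35 mm out of its parked place it has slid away.
- cartridge: Blue print-head cartridge, a loose box 60 (along the lane) x 40 x 26 mm tall, 60 to 105 g, black fan disc on top. Origin: centre of its underside, parked at dock (30, 0, 24) mm, top 50 mm above the table. A spring ejector behind it pushes it to -x with 3 N, about 2 N when 15 mm out, and follows it for 32 mm; a 5 mm thick steel latch tooth in front holds it back.
- paddle (a joint): Travel of the orange paddle straight down: 0 up, 0.010 (10 mm) fully down at a firm stop. Spring 2 N at the top, 4.5 N fully down, plus 1 to 2 N of friction at the latch tooth; springs up when let go. The tooth belongs to it, stands 7 mm over the lane's floor and frees the cartridge when the paddle is about 7 mm down. Keep it down: the tooth would rise under the cartridge.
- paddle_top (a point): Centre of the orange paddle's top face, 40 mm (along the lane) x 28 mm, at dock (-26, 50) mm: 43 mm above the table when up, 33 mm when down (9 mm over the lane's floor, clear of its walls, below the cartridge's top). Two tips at equal height 50 mm apart, on a line across the lane here, stand one on the paddle and one in the cartridge's way.
- glue: white glue bottle with a yellow label and an orange cap, 32 mm across, 95 mm tall, stands beside the dock's spring housing; bystander, leave alone; origin: centre of its underside
- pot: small white open plastic pot, 52 mm across, 45 mm tall, stands beside the dock; bystander; origin: centre of its underside
- bracket: grey printed L-bracket, foot 50 x 30 x 6 mm, upright 42 mm tall, stands beside the dock's exit lane, on the side away from the paddle; bystander; origin: underside centre of its foot
- scraper: bed scraper with a red handle lying on the table; bystander; origin on its underside
- screwdriver: screwdriver with a yellow handle lying on the table; bystander; origin on its underside
- wrench: steel wrench lying on the table; bystander; origin on its underside
- spool: black filament spool with lilac filament lying flat, 190 mm across, 58 mm tall; bystander; origin: centre of its underside
Things that resemble listed ones, but are neither listed nor needed, are in the scene too. Leave any brown look-alike of the dock alone. There is more than one size of the cartridge; the one meant has the size given above.

How it is judged:
On the way, in this order (a step that is already met when the one before it is completed fails the run):
1. a finger starts to press the paddle down (value of joint paddle above 0.003 m and contact force between the fingers and paddle above 0.5 N).
2. the cartridge has popped out and is stopped against the other finger, paddle still held down (value of joint paddle above 0.006 m and contact force between the fingers and paddle above 0.5 N and contact force between the fingers and cartridge above 0.3 N and x of cartridge in the frame of dock between -0.006 and 0.025 m), for 0.3 s.
At the end, for the whole second after the job is handed in: A finger keeps the paddle at least 6 mm down (over 0.5 N); the cartridge lies flat (within 0.15 rad) at rest on the lane's floor, 5 to 36 mm out of its parked place, pressed against a finger with over 0.3 N (all of step 2 and z of cartridge in the frame of dock between 0.019 and 0.029 m and y of cartridge in the frame of dock between -0.006 and 0.006 m and angle between cartridge's own z axis and vertical below 0.15 rad and linear speed of cartridge below 0.02 m/s); the arm keeps its last pose, push and grip.
It fails at once if the cartridge slides away: more than 38 mm out of its parked place (x of cartridge in the frame of dock below -0.008 m).
It fails at once if the cartridge is lifted (8 mm above the lane) or tipped (z of cartridge in the frame of dock above 0.032 m or angle between cartridge's own z axis and vertical above 0.3 rad).
It fails at once if a bystander is moved more than 20 mm (distance of any of glue, pot, bracket, scraper, screwdriver, wrench, spool from where it was at the start of the episode above 0.02 m).
It also fails if it takes over 29 s, if anything falls off the work surface, if the arm or the gripper's body presses on something with over 40 N, if the wrist force passes 120 N, or if a joint passes its speed limit or range.

## Working session

There is one attempt and no reset: what is moved stays moved. The work goes in short steps, Python scripts to look and compute and a tool call to move; the robot and the scene stay as the last step left them, time stands still between calls to the robot, and variables do not carry over. Pictures are saved under pics/ and viewed, at most 10 in all, crops included, and the job is handed in when it is done.

Besides the shell and the picture viewer there is one more tool, called after "Request:" as name(argument=value, ...) on one line, values as JSON. arm_command: Moves the arm, as the interface text tells. Shifts and turns lie within -1 to 1; 1 stands for 0.02 m of shift or pi rad of turn. Its arguments: {"type":"object","properties":{"deltas":{"type":"array"},"force":{"type":"number"}},"required":["deltas"]}

```bash
mkdir -p pics
cat > h.py <<'E'
from rig import robot
import cv2, numpy as np
from scipy.spatial.transform import Rotation as R
def ray(c,px):
    u=cv2.undistortPoints(np.array([[px]],float),np.array(c["intrinsics"]),np.array(c["D"])).ravel()
    V=np.array(c["view"]);o=-V[:3,:3].T@V[:3,3];return o,V[:3,:3].T@np.array([u[0],u[1],1])
def at(c,px,z):
    o,d=ray(c,px);return o+d*(z-o[2])/d[2]
def proj(c,P):
    V=np.array(c["view"]);return cv2.projectPoints(np.array(P,float).reshape(-1,3),cv2.Rodrigues(V[:3,:3])[0],V[:3,3],np.array(c["intrinsics"]),np.array(c["D"]))[0].reshape(-1,2)
E
python3 - <<'E'
from h import *
np.set_printoptions(precision=3,suppress=True)
print(robot.tcp_to_grasp)
for n in("scene","top"):
    c=robot.camera(n);cv2.imwrite(f"pics/{n}0.png",c["img"])
    V=np.array(c["view"]);print(n,-V[:3,:3].T@V[:3,3])
    for q in("dock","cartridge","paddle","glue","pot","bracket"):
        print(q,[(np.round(d["point"]),round(d["score"],2),at(c,d["point"],.04)[:2]) for d in robot.look_for(c,q)][:4])
print(robot.observe())
E
```

```text
0.1547
scene [ 1.421 -0.817  1.093]
dock [(array([310., 261.]), 0.79, array([ 0.614, -0.066])), (array([327., 202.]), 0.75, array([0.474, 0.136])), (array([237., 220.]), 0.68, array([ 0.358, -0.094]))]
cartridge [(array([351., 311.]), 0.57, array([ 0.802, -0.113])), (array([316., 252.]), 0.56, array([ 0.601, -0.032]))]
paddle [(array([238., 202.]), 0.58, array([ 0.294, -0.04 ])), (array([309., 236.]), 0.53, array([0.541, 0.   ])), (array([322., 182.]), 0.5, array([0.395, 0.196])), (array([445., 184.]), 0.38, array([0.656, 0.44 ]))]
glue [(array([317., 286.]), 0.84, array([ 0.688, -0.113])), (array([378., 175.]), 0.39, array([0.488, 0.339])), (array([314., 258.]), 0.24, array([ 0.613, -0.052]))]
pot [(array([352., 241.]), 0.79, array([0.636, 0.065])), (array([443., 187.]), 0.67, array([0.66 , 0.425]))]
bracket [(array([276., 284.]), 0.7, array([ 0.612, -0.179]))]
top [0.485 0.027 1.286]
dock [(array([257., 304.]), 0.87, array([0.439, 0.158])), (array([334., 255.]), 0.79, array([ 0.562, -0.024])), (array([359., 355.]), 0.73, array([ 0.323, -0.09 ]))]
cartridge [(array([370., 164.]), 0.
[... 316 characters left out ...]
370., 204.]), 0.7, array([ 0.688, -0.111]))]
pot [(array([296., 226.]), 0.6, array([0.63 , 0.068])), (array([336., 248.]), 0.31, array([ 0.578, -0.029]))]
bracket [(array([388., 242.]), 0.83, array([ 0.597, -0.156]))]
{'clock': 0.7, 'qpos': array([ 1.074,  0.411, -0.013,  1.596,  0.006,  1.134, -0.082]), 'qd': array([ 0.   , -0.002,  0.   ,  0.001,  0.001, -0.   , -0.001]), 'joint_torque': array([ -0.001, -60.024,   0.68 , -29.969,   0.014,   0.002,   0.   ]), 'tcp_pos': array([ 0.26 , -0.568,  0.405]), 'eef_rot': array([0.977, 0.213, 0.   , 0.   ]), 'wrist_force': array([-0.103,  0.174, -0.588]), 'ft_torque': array([ 0.057, -0.02 , -0.027]), 'finger_force': 0.0, 'width': 0.9983439294980875}
```

View pics/scene0.png

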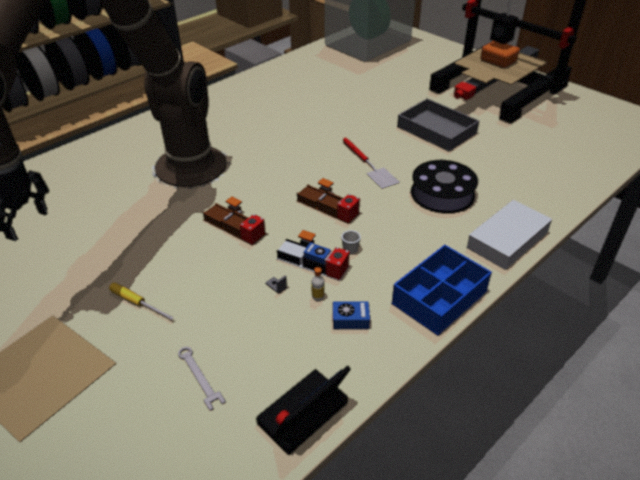

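View pics/top0.png

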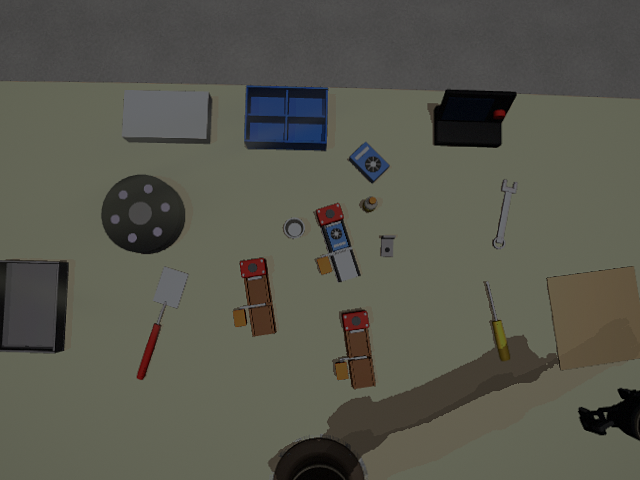

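The real dock has the white lane, at about (336,245) in the top picture. Its paddle is at (322,263) and its parked cartridge at (336,235). Look-alikes are the brown docks at (257,304) and (359,355), and the bigger loose cartridge at (370,164). I'll fit the dock pose next and check it in one close crop.

```bash
cat > fit.py <<'E'
from h import *
from scipy.optimize import least_squares
def D2W(p,P):
    P=np.array(P,float).reshape(-1,3);c,s=np.cos(p[2]),np.sin(p[2])
    return np.c_[p[0]+c*P[:,0]-s*P[:,1],p[1]+s*P[:,0]+c*P[:,1],P[:,2]]
def box(x0,x1,y0,y1,z0,z1): return [(x,y,z) for x in(x0,x1) for y in(y0,y1) for z in(z0,z1)]
E
python3 - <<'E'
from fit import *
out=[]
import json
for n,roi in(("top",(300,195,375,290)),("scene",(265,220,365,285))):
    c=robot.camera(n);x0,y0,x1,y1=roi
    im=c["img"][y0:y1,x0:x1];hsv=cv2.cvtColor(im,cv2.COLOR_BGR2HSV);H,S,V=[hsv[...,i].astype(int) for i in range(3)]
    for nm,m in(("red",((H<5)|(H>173))&(S>150)&(V>60)),("orange",(H>=7)&(H<20)&(S>150)&(V>60)),("blue",(H>100)&(H<125)&(S>110)&(V>40))):
        k,l,st,ce=cv2.connectedComponentsWithStats(m.astype(np.uint8))
        for j in range(1,k):
            if st[j,4]>12: print(n,nm,st[j],np.round(ce[j]+[x0,y0],1), at(c,ce[j]+[x0,y0],{"red":.056,"orange":.043,"blue":.05}[nm]).round(4))
# initial from top: draw model
    p=[.5755,-.037,.27]
    s=8 if n=="top" else 6
    big=cv2.resize(im,None,fx=s,fy=s,interpolation=cv2.INTER_CUBIC);big=cv2.convertScaleAbs(big,alpha=1.6)
    cv2.imwrite(f"pics/crop_{n}.png",big)
E
```

```text
top red [ 16   9  28  21 285] [329.6 213.7] [ 0.6602 -0.0114  0.056 ]
top orange [69  2  6  7 30] [371.9 200.2] [ 0.6982 -0.1149  0.043 ]
top orange [ 17  62  15  17 177] [324.  264.8] [ 0.5369 -0.0011  0.043 ]
top blue [ 26  28  23  29 252] [336.9 236.9] [ 0.605  -0.0305  0.05  ]
scene red [ 61  29  23  27 265] [337.1 259.4] [ 0.6693 -0.0241  0.056 ]
scene orange [ 34  11  16  10 105] [306.5 235.3] [ 0.5385 -0.0053  0.043 ]
scene orange [49 47  8  9 47] [317.4 270.2] [ 0.6527 -0.0766  0.043 ]
scene blue [ 39  22  26  21 255] [315.8 253. ] [ 0.6106 -0.041   0.05  ]
```

View pics/crop_top.png

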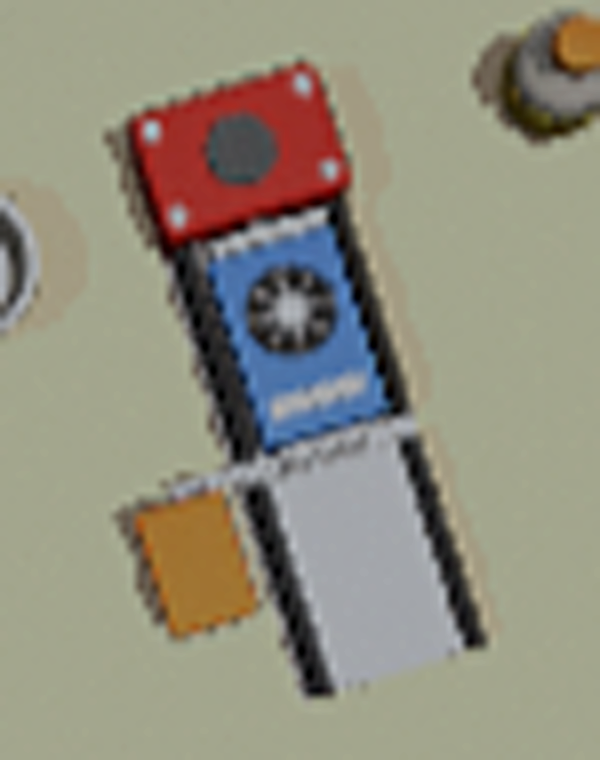

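View pics/crop_scene.png

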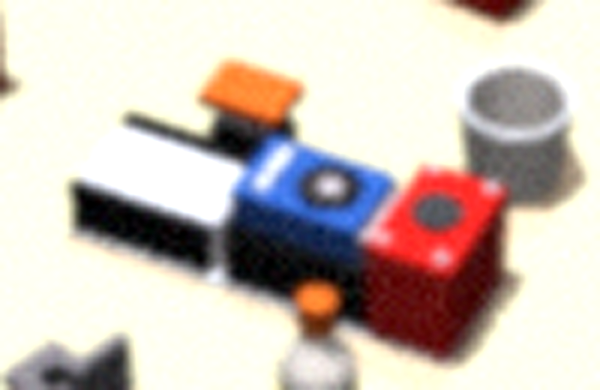

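```bash
cat > dofit.py <<'E'
from fit import *
T=[((135,118),(109,30,56)),((305,65),(109,-30,56)),((348,185),(68,-30,56)),((138,515),(-6,64,43)),((222,488),(-6,36,43)),((258,608),(-46,36,43)),((178,638),(-46,64,43)),((310,695),(-76,27.5,28)),((485,640),(-76,-27.5,28)),((265,450),(0,20,50)),((392,412),(0,-20,50)),((335,222),(60,-20,50)),((208,258),(60,20,50))]
S=[((202,95),(-46,36,43)),((232,62),(-46,64,43)),((302,82),(-6,64,43)),((270,122),(-6,36,43)),((428,168),(68,30,56)),((505,188),(109,30,56)),((443,267),(109,-30,56)),((368,237),(68,-30,56)),((75,187),(-76,-27.5,28)),((130,118),(-76,27.5,28)),((232,188),(0,-20,50)),((268,138),(0,20,50)),((395,178),(60,20,50))]
ct,cs=robot.camera("top"),robot.camera("scene")
def prep(L,s,o): return np.array([np.array(a)/s-.5+.5/s+o for a,_ in L]),np.array([b for _,b in L])/1e3
t=prep(T,8,[300,195]);s=prep(S,6,[265,220])
res=lambda p,c,d:(proj(c,D2W(p,d[1]))-d[0])
for nm,f in(("top",lambda p:res(p,ct,t).ravel()),("scene",lambda p:res(p,cs,s).ravel()),("both",lambda p:np.r_[res(p,ct,t).ravel(),res(p,cs,s).ravel()])):
    r=least_squares(f,[.5755,-.037,.27],loss="soft_l1");print(nm,r.x.round(4),"rms px",np.sqrt(np.mean(f(r.x)**2)).round(2))
    if nm!="both":print(f(r.x).reshape(-1,2).round(1).tolist())
p=r.x
print("stop",D2W(p,[-.026,0,.024]),"paddle",D2W(p,[-.026,.05,.043]))
E
python3 dofit.py
```

```text
top [ 0.5776 -0.0404  0.3327] rms px 0.55
[[-1.3, -0.3], [1.1, -1.1], [0.9, -0.1], [-0.6, -0.1], [-0.1, -0.2], [0.4, 0.5], [-0.6, 0.2], [0.7, 0.4], [0.2, 0.4], [0.1, -0.0], [-0.0, -0.3], [-0.5, -0.0], [-0.3, 0.4]]
scene [ 0.5767 -0.0418  0.3264] rms px 0.87
[[-0.9, -0.0], [-0.9, -0.7], [0.7, 0.3], [1.2, -0.1], [-0.6, -1.6], [1.2, -0.1], [1.4, 1.5], [-1.0, 1.4], [-1.2, -0.1], [-0.1, -1.1], [-0.5, 0.7], [0.7, -0.4], [0.4, -0.1]]
both [ 0.5773 -0.0409  0.3303] rms px 0.77
stop [[ 0.55269485 -0.04933926  0.024     ]] paddle [[ 0.53647907 -0.00204181  0.043     ]]
```

Request:
arm_command(deltas=[[0, 0, 0, 0, 0, 0.0316, 0.14], [1, -1, 0, 0, 0, 0, 0.14], [1, -1, 0, 0, 0, 0, 0.14], [1, -1, 0, 0, 0, 0, 0.14], [1, -1, 0, 0, 0, 0, 0.14], [1, -1, 0, 0, 0, 0, 0.14], [1, -1, 0, 0, 0, 0, 0.14], [1, -1, 0, 0, 0, 0, 0.14]])

```text
clock: 1.57
tcp_pos: [0.3474, -0.3894, 0.4049]
eef_rot: [0.986, 0.164, 0.0, 0.0]
wrist_force: [0.7, -0.7, 0.4]
width: 0.429
finger_force: 0.0
```

Request:
arm_command(deltas=[[1, -1, 0, 0, 0, 0, 0.14], [1, -1, 0, 0, 0, 0, 0.14], [1, -1, 0, 0, 0, 0, 0.14], [1, -1, 0, 0, 0, 0, 0.14], [1, -1, 0, 0, 0, 0, 0.14], [1, -1, 0, 0, 0, 0, 0.14], [1, -1, 0, 0, 0, 0, 0.14], [1, -1, 0, 0, 0, 0, 0.14]])

```text
clock: 2.23
tcp_pos: [0.447, -0.1862, 0.405]
eef_rot: [0.986, 0.164, 0.0, 0.0]
wrist_force: [1.1, -1.1, -0.2]
width: 0.429
finger_force: 0.0
```

Request:
arm_command(deltas=[[1, -1, 0.5, 0, 0, 0, 0.14], [1, -1, 0.5, 0, 0, 0, 0.14], [1, -1, 0.5, 0, 0, 0, 0.14], [1, -1, 0.5, 0, 0, 0, 0.14], [1, -1, 0.5, 0, 0, 0, 0.14], [1, -1, 0.5, 0, 0, 0, 0.14], [0, 0, 0.5, 0, 0, 0, 0.14], [0, 0, 0, 0, 0, 0, 0.14]])

```text
clock: 2.9
tcp_pos: [0.5211, -0.0336, 0.3329]
eef_rot: [0.986, 0.166, -0.001, -0.001]
wrist_force: [-0.3, -0.6, 0.3]
width: 0.432
finger_force: 0.0
```

Request:
arm_command(deltas=[[0.6, 0, 0.7, 0, 0, 0, 0.14], [0.62, 0, 0.8, 0, 0, 0, 0.14], [0, 0, 0.8, 0, 0, 0, 0.14], [0, 0, 0.8, 0, 0, 0, 0.14], [0, 0, 0.8, 0, 0, 0, 0.14], [0, 0, 0.7, 0, 0, 0, 0.14], [0, 0, 0.2, 0, 0, 0, 0.14], [0, 0, 0, 0, 0, 0, 0.14]])

```text
clock: 3.57
tcp_pos: [0.5439, -0.0285, 0.2381]
eef_rot: [0.987, 0.163, -0.001, 0.0]
wrist_force: [-0.1, 0.5, -0.0]
width: 0.428
finger_force: 0.0
```

Run:
```python
from fit import *
o=robot.observe();Rt=R.from_quat(o["eef_rot"]);print(o["tcp_pos"].round(4),o["width"],o["wrist_force"].round(2))
p=[.5773,-.0409,.3303]
for n,roi,s in(("scene",(255,205,355,280),6),("top",(300,205,380,285),7)):
    c=robot.camera(n);x0,y0,x1,y1=roi
    big=cv2.convertScaleAbs(cv2.resize(c["img"][y0:y1,x0:x1],None,fx=s,fy=s,interpolation=cv2.INTER_CUBIC),alpha=1.5)
    def dot(P,col):
        for q in proj(c,P): cv2.circle(big,tuple(int(v) for v in (q-[x0,y0]+.5)*s),4,col,-1)
    # predicted tip inner edges/outer edges at 173 mm
    g=o["width"]*.0425
    dot(o["tcp_pos"]+Rt.apply([[a,b,.173] for a in(-.011,.011) for b in(-g-.007,g+.007)]),(0,255,0))
    dot(D2W(p,[[-.046,.036,.043],[-.046,.064,.043],[-.006,.064,.043],[-.006,.036,.043],[-.076,0,.024]]),(255,0,255))
    cv2.imwrite(f"pics/near_{n}.png",big)
```

```text
[ 0.5439 -0.0285  0.2381] 0.42786147486667625 [-0.08  0.47 -0.05]
```

View pics/near_scene.png

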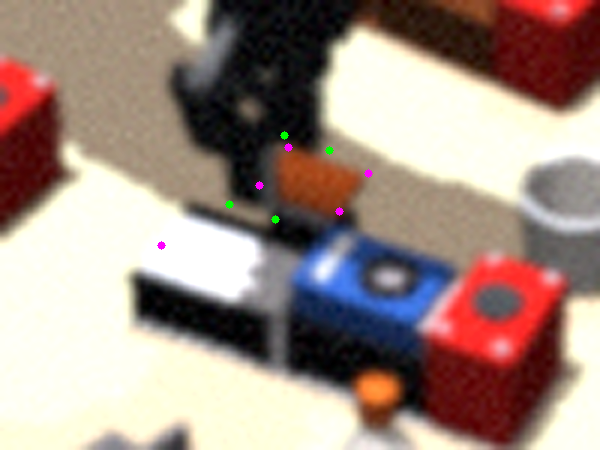

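The scene crop shows the near finger over the white lane, with its tip at about (255,200). The other finger is over the orange paddle at about (310,180). Both agree with the predicted points, and the tips sit a few mm higher than 173 mm would give. I'll lower towards contact.

Request:
arm_command(deltas=[[0.05, -0.12, 0.2, 0, 0, 0, 0.14], [0, 0, 0.3, 0, 0, 0, 0.14], [0, 0, 0.2, 0, 0, 0, 0.14], [0, 0, 0.15, 0, 0, 0, 0.14], [0, 0, 0.05, 0, 0, 0, 0.14], [0, 0, 0, 0, 0, 0, 0.14], [0, 0, 0, 0, 0, 0, 0.14], [0, 0, 0, 0, 0, 0, 0.14]])

```text
clock: 4.33
tcp_pos: [0.5447, -0.0246, 0.2208]
eef_rot: [0.986, 0.164, 0.0, 0.0]
wrist_force: [-0.0, 0.4, -0.3]
width: 0.431
finger_force: 0.0
```

Request:
arm_command(deltas=[[0, 0, 0.06, 0, 0, 0, 0.14], [0, 0, 0.06, 0, 0, 0, 0.14], [0, 0, 0.06, 0, 0, 0, 0.14], [0, 0, 0.06, 0, 0, 0, 0.14], [0, 0, 0.06, 0, 0, 0, 0.14], [0, 0, 0.06, 0, 0, 0, 0.14], [0, 0, 0, 0, 0, 0, 0.14], [0, 0, 0, 0, 0, 0, 0.14]])

```text
clock: 5.0
tcp_pos: [0.5446, -0.0246, 0.2135]
eef_rot: [0.986, 0.164, -0.0, 0.0]
wrist_force: [-0.3, 0.3, 0.4]
width: 0.431
finger_force: 0.6
```

Request:
arm_command(deltas=[[0, 0, 0.05, 0, 0, 0, 0.14], [0, 0, 0.05, 0, 0, 0, 0.14], [0, 0, 0.05, 0, 0, 0, 0.14], [0, 0, 0.05, 0, 0, 0, 0.14], [0, 0, 0, 0, 0, 0, 0.14], [0, 0, 0, 0, 0, 0, 0.14], [0, 0, 0, 0, 0, 0, 0.14], [0, 0, 0, 0, 0, 0, 0.14]])

```text
clock: 5.67
tcp_pos: [0.5446, -0.0246, 0.2094]
eef_rot: [0.986, 0.164, -0.0, 0.0]
wrist_force: [-0.7, -0.3, 2.7]
width: 0.429
finger_force: 1.1
```

Request:
arm_command(deltas=[[0, 0, 0.05, 0, 0, 0, 0.14], [0, 0, 0.05, 0, 0, 0, 0.14], [0, 0, 0.05, 0, 0, 0, 0.14], [0, 0, 0.05, 0, 0, 0, 0.14], [0, 0, 0, 0, 0, 0, 0.14], [0, 0, 0, 0, 0, 0, 0.14], [0, 0, 0, 0, 0, 0, 0.14], [0, 0, 0, 0, 0, 0, 0.14]])

```text
clock: 6.33
tcp_pos: [0.5445, -0.0247, 0.2055]
eef_rot: [0.986, 0.164, -0.0, 0.0]
wrist_force: [-1.6, 0.2, 4.9]
width: 0.429
finger_force: 3.3
```

Request:
arm_command(deltas=[[0, 0, 0.05, 0, 0, 0, 0.14], [0, 0, 0.05, 0, 0, 0, 0.14], [0, 0, 0.05, 0, 0, 0, 0.14], [0, 0, 0.05, 0, 0, 0, 0.14], [0, 0, 0, 0, 0, 0, 0.14], [0, 0, 0, 0, 0, 0, 0.14], [0, 0, 0, 0, 0, 0, 0.14], [0, 0, 0, 0, 0, 0, 0.14]])

```text
clock: 7.0
tcp_pos: [0.5445, -0.0242, 0.2044]
eef_rot: [0.986, 0.164, 0.0, 0.0]
wrist_force: [-13.1, -0.3, 36.5]
width: 0.431
finger_force: 20.0
```

Run:
```python
from fit import *
o=robot.observe();print(o["tcp_pos"].round(4),o["width"],o["wrist_force"].round(2))
c=robot.camera("scene");cv2.imwrite("pics/p1.png",cv2.convertScaleAbs(cv2.resize(c["img"][205:280,255:355],None,fx=6,fy=6,interpolation=cv2.INTER_CUBIC),alpha=1.5))
```

```text
[ 0.5445 -0.0242  0.2044] 0.43147281219260275 [-13.12  -0.33  36.5 ]
```

View pics/p1.png

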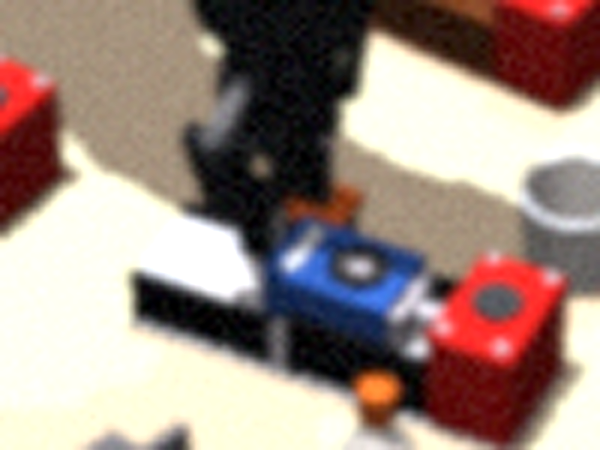

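The picture shows the cartridge popped out about 14 mm (its front is now at about (270,270), with the ejector visible behind it at (425,310)), resting against the finger. The paddle is down at its stop. I'll ease off the excess push and keep the paddle down.

Request:
arm_command(deltas=[[0, 0, -0.03, 0, 0, 0, 0.14], [0, 0, -0.03, 0, 0, 0, 0.14], [0, 0, -0.03, 0, 0, 0, 0.14], [0, 0, 0, 0, 0, 0, 0.14], [0, 0, 0, 0, 0, 0, 0.14], [0, 0, 0, 0, 0, 0, 0.14], [0, 0, 0, 0, 0, 0, 0.14], [0, 0, 0, 0, 0, 0, 0.14]])

```text
clock: 7.72
tcp_pos: [0.5445, -0.0244, 0.2048]
eef_rot: [0.986, 0.164, 0.0, 0.0]
wrist_force: [-7.1, -0.8, 21.3]
width: 0.431
finger_force: 12.4
```

Run:
```python
from fit import *
o=robot.observe();print(o["tcp_pos"].round(4),o["width"],o["wrist_force"].round(2),o["ft_torque"].round(2))
p=[.5773,-.0409,.3303]
n="top"
c=robot.camera("scene")
im=c["img"][205:280,255:355];hsv=cv2.cvtColor(im,cv2.COLOR_BGR2HSV);m=(hsv[...,0]>100)&(hsv[...,0]<125)&(hsv[...,1]>110)&(hsv[...,2]>40)
k,l,st,ce=cv2.connectedComponentsWithStats(m.astype(np.uint8));j=1+np.argmax(st[1:,4])
print(st[j],at(c,ce[j]+[255,205],.05))
```

```text
[ 0.5445 -0.0244  0.2048] 0.4306300223270478 [-7.07 -0.78 21.3 ] [0.46 1.79 0.  ]
[ 44  37  26  20 248] [ 0.59810197 -0.04677879  0.05      ]
```

```bash
python3 -c "
from rig import robot
print(robot.job_done())"
```

```text
the job is handed in; nothing more can be done
None
```

The job is handed in: one finger holds the paddle down at its stop with about 21 N, and the cartridge lies about 14 mm out of its parked place, stopped against the other finger; the judge's verdict was not shown.

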